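Fit the new castor to the trolley cross-member

TASK

The blue trolley cross-member lies upside down on the bench with one castor already fitted. Take the new castor with the red wheel, lay its plate on the two brass studs of the empty seat and slide it gently along the member, never pressing or pushing it hard (10 N is plenty), until both holes drop over the studs and the plate lies flat on the member; then let go and push the yellow-knobbed bolt fully home over the edge of the plate. Leave the old castor and the medicine carton where they are.

Things in the scene. Friction and masses are not known exactly. Their poses are not given: they have to be found in the camera images.
- castor_mid (a point): New rigid castor, red wheel up, 0.25-0.5 kg. Point midway up its fork, 45 mm above the plate's underside; z up, x along the axle, y along the plate. Fork: 34 mm wide over its two flat outer faces (facing +x and -x), 40 mm long in y, rising from the plate to 58 mm above the underside; grip it with fingers closing along x. Wheel top 71 mm above the underside. Same either way round.
- castor_base (a point): Centre of the underside of the new castor's zinc plate; axes as castor_mid. Plate 64 (x) x 140 (y) x 5 mm thick, with two through holes of 14 mm diameter at x = 0, y = +32 and -32 mm.
- member: Blue trolley cross-member, fixed, upside down: 90 (x) x 360 (y) x 45 mm high; origin centre of underside, z up. Flat deck 45 mm above the bench, 18 mm slot along x = 0. At y = -105 mm a grey-wheeled castor is fitted (top 71 mm above deck). At its -x side, level with the deck, brackets to x = -104 mm carry bolts at y = -139 and +114 mm; bolt guides (x -45 to -71 mm) rise 20 mm over the deck.
- mark (a point): Middle of a white line across the deck at member x = 0, y = +60 mm; member's axes. Beyond it (+y) two clamped brass studs, 10 mm diameter, flat tops 13 mm above the deck, 64 mm apart on x = 0: the pair's middle is 4 to 36 mm from this point towards +y, not measured. A plate resting on the studs drops 13 mm to the deck when its holes meet them; clearance 2 mm all round.
- bolt (a joint): Sliding bolt at the empty seat (member y = +114 mm), m: 0 to 0.003 at the start (drawn back), 0.018 fully home at its stop. Slides along the member's +x. Tongue 14 mm wide, 8 to 15 mm above the deck, ends at member x = -40 mm at 0; passes over the seated plate's edge. Takes 2 to 3 N, stays where left.
- bolt_knob (a point): Top centre of that bolt's yellow upright knob: 14 mm diameter, from 10 to 45 mm above the deck, 56 mm behind the tongue's end (member x = -96 mm at 0). Push it along the member's +x. Member's axes.
- old_castor_mid (a point): Old castor with a black wheel, same shape as the new one and loose on the bench; to be left alone. Point at the middle of its fork, 45 mm up.
- carton_mid (a point): White medicine carton with a blue band, 55 x 100 x 42 mm, loose; to be left alone. Its centre.
There are look-alikes about, which are no part of the job. Leave any green or purple look-alike of the part that bears castor_mid alone.

How it is judged:
By the outcome, as a careful person would: the job done as asked, in the order asked, and still so for the second after the job is handed in, with the robot touching nothing.
It also fails if it takes over 64 s, if anything falls off the work surface, if the arm or the gripper's body presses on something with over 40 N, if the wrist force passes 120 N, or if a joint passes its speed limit or range.

ROBOT

A 7-joint arm with a two-finger parallel gripper is mounted at the origin on the work surface. World frame = base frame: x ahead of the robot, y to its left, z up, the work surface at z = 0. Lengths are in m, angles in rad, forces in N, time in s.
With the tool pointing down it reaches from about 0.35 to 0.9 m from the base axis. Payload 8.1 kg.
Tool frame: the origin (TCP) lies at the very end of the fingers, on their centre line; the grasp point (between the pads) lies 19 mm behind it; z points along the fingers, y is the line along which they close (so a half turn about z gives the same grasp; the last joint's range is limited). The gripper opens to 92 mm and grips with 3 to 60 N. Pads are 19 mm wide; open, the fingers measure 130 mm over their backs; the gripper's body (75 mm by 190 mm) begins 47 mm behind the grasp point.
Start: joints at [-1.282, 0.434, 0.025, 1.573, -0.012, 1.134, -0.075], TCP at [0.239, 0.578, 0.227] pointing down, gripper open.
Joint ranges: [-2.62, 2.62], [-0.44, 2.09], [-1.27, 1.32], [0.08, 2.57], [-1.32, 4.46], [0.12, 2], [-2.74, 2.74]. Speed limits (rad/s): [2.22, 2.22, 3.01, 3.01, 3.14, 3.14, 3.14].

INTERFACE

Orientations are given as a rotation vector (axis times angle).
In Python, from cell import arm gives the robot as it stands.
- The arm moves only by the tool jog_arm, never from a script. Its argument "rows" is a list of rows, each a list of 3 entries, a list of its own where there are three numbers: the shift along the world's x, y, z in cm, then the turn, a rotation vector about the world's x, y, z in degrees, then the opening, from 0 (shut) to 1 (fully open). A call has 1 to 8 rows; each row is the pose to reach, as a shift and turn from the pose commanded when the call began; what a row does not reach only later rows make up. A row lasts 1/8 s, in which the tool goes at most 62.5 mm and 10.7 degrees, less where a joint would pass 70% of its speed; a pose out of reach is approached as far as the arm can. A call with a gripper value outside its range is refused whole. The fingers move at their own pace and stop on an object; "newtons" is the grip in N (left out, the last holds). Time passes only in rows, so rows that repeat a pose let the fingers close. It gives the time, the measured TCP pose, the force, the opening and the grip force at its end, in the units of the state.
- arm.observe(): the state, without advancing time (a new reading comes with each control period).
- arm.get_image(name): name is "scene" or "top" or "wrist"; returns a dict with "img" (384x512x3 uint8, red, green, blue), "depth" (384x512 float32, m along the optical axis (not along the pixel's ray), 0 where there is no reading), "fx", "fy", "cx", "cy" (pixels), "rvec" (rotation vector, rad) and "tvec" (3), from world to camera coordinates, as OpenCV has them; the wrist camera has in their place "mount" (4x4, takes a point from camera to tool coordinates, whose origin is the TCP and whose axes are the flange's). Camera axes: x right, y down, z forward; pixel columns grow to the right and rows downward; lengths in m; the calibration is good to about 2 mm. The wrist camera is an equidistant fisheye: a pixel r from the principal point sees the ray r / f radians off the axis. A picture is of the moment at which its call begins: read the wrist's pose just before it.
- arm.sign_off(): hands the job in; it is judged then, once.
The state is a dict: "clock": time; "joints": joint angles; "dq": joint speeds; "joint_efforts": joint torques, N m; "position": TCP position; "ee_rot": TCP orientation; "force": force on the tool from outside, world axes, zero at the start; "ft_torque": the same for the moment, N m; "width": opening from 0.0 (shut) to 1.0 (fully open); "gripper_force": force on a finger pad.
Only numpy, scipy, OpenCV 4.12 (cv2) and the standard library are available. Lean on these libraries where they do the work, as an engineer would, in place of code of your own. Each camera call takes 0.05 s, during which the arm holds its last target. There are 200 camera calls.

## Working session

There is one attempt and no reset: what is moved stays moved. The work goes in short steps, Python scripts to look and compute and a tool call to move; the robot and the scene stay as the last step left them, time stands still between calls to the robot, and variables do not carry over. Pictures are saved under pics/ and viewed, at most 10 in all, crops included, and the job is handed in when it is done.

Besides the shell and the picture viewer there is one more tool, called after ">>>" by a JSON object that holds its "api" and its "payload", one argument or row to a line. jog_arm: Moves the arm, as the interface text tells. Its arguments: {"type":"object","properties":{"rows":{"type":"array","items":{"type":"array"}},"newtons":{"type":"number"}},"required":["rows"]}

```bash
mkdir -p pics; cat > h.py <<'E'
import numpy as np, cv2
from cell import arm
def px2w(c,u,v,d):
    R=cv2.Rodrigues(np.array(c["rvec"],float))[0]; t=np.array(c["tvec"],float).ravel()
    p=np.array([(u-c["cx"])/c["fx"]*d,(v-c["cy"])/c["fy"]*d,d]); return R.T@(p-t)
def atz(c,u,v,z):
    R=cv2.Rodrigues(np.array(c["rvec"],float))[0]; t=np.array(c["tvec"],float).ravel()
    o=-R.T@t; r=R.T@np.array([(u-c["cx"])/c["fx"],(v-c["cy"])/c["fy"],1]); return o+r*(z-o[2])/r[2]
def save(n,im,k=1): cv2.imwrite("pics/"+n,cv2.resize(im[:,:,::-1],None,fx=k,fy=k,interpolation=cv2.INTER_CUBIC))
E
python3 - <<'E'
from h import *
import pickle
s=arm.observe(); print(s)
D={n:arm.get_image(n) for n in("top","scene")}
pickle.dump(D,open("d.pkl","wb"))
for n in D: save(n+"0.png",D[n]["img"],1.5); print(n,D[n]["fx"],D[n]["tvec"],D[n]["rvec"])
E
```

```text
{'clock': 0.0, 'joints': array([-1.28159133,  0.43524347,  0.02496223,  1.57410024, -0.0116289 ,
        1.13398612, -0.07508515]), 'dq': array([-2.16710367e-04,  3.04886937e-04,  6.84121967e-05, -1.01977063e-03,
       -6.45943420e-04,  1.11482356e-04,  8.44785979e-04]), 'joint_efforts': array([ 1.58648472e-04, -6.67870831e+01,  9.84844677e-01, -3.14451027e+01,
       -6.06913283e-02,  4.31149034e-02,  1.78792420e-04]), 'position': array([0.23850354, 0.57714905, 0.22593089]), 'ee_rot': array([-6.11566852e-01, -3.08128968e+00,  2.48148948e-03]), 'force': array([-0.3808368 ,  0.40917717,  0.44823618]), 'ft_torque': array([ 0.02612491,  0.02734326, -0.00011473]), 'gripper_force': 0.0, 'width': 0.9975745823808184}
top 389.00831364308846 [0.14157004 0.48259202 1.02941905] [ 2.13808844 -2.14419318  0.09820425]
scene 447.10440546468726 [-0.28699713 -0.15035682  1.47795294] [ 1.84434915  1.24021058 -0.69590826]
```

View pics/top0.png

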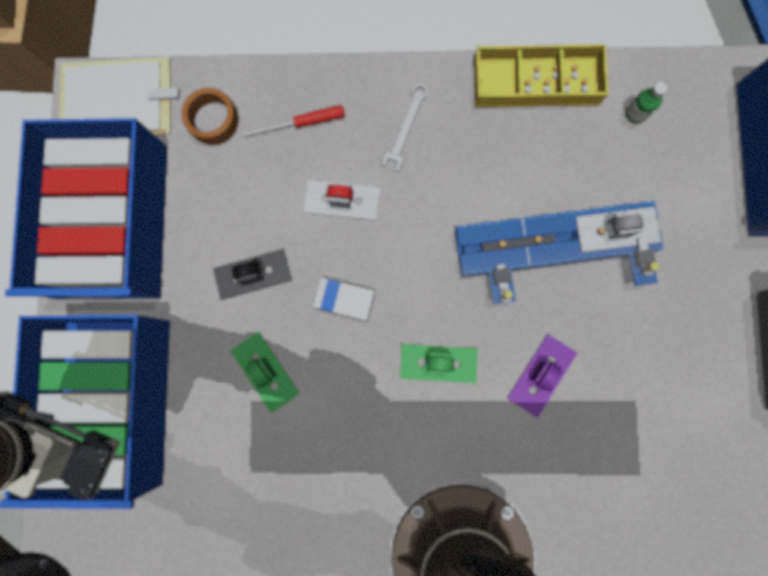

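View pics/scene0.png

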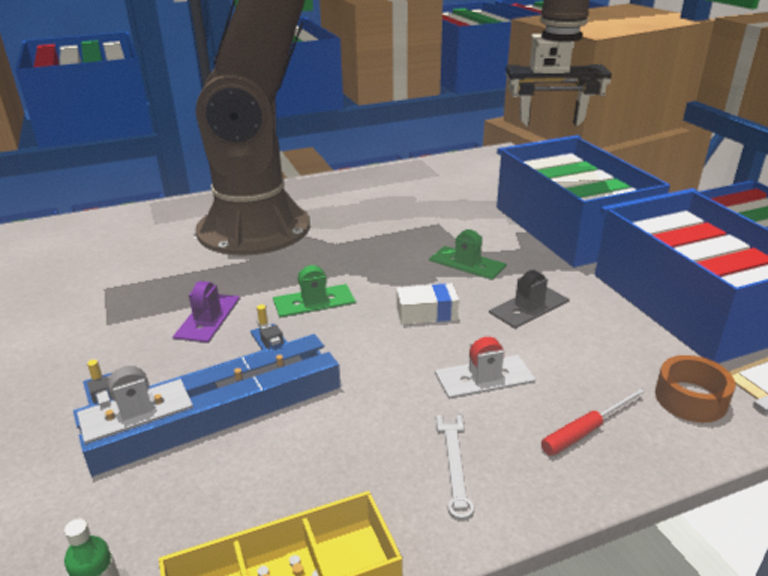

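Candidates (top0 px): red-wheel castor on grey plate (341,198) is the one I want. The look-alikes are the black-wheel old castor (252,272), green (265,372) and (439,363), purple (543,375) and the fitted grey one (625,225). The member runs from (460,250) to (660,222), its +y end on the left and its bolts on the robot's side.

```bash
python3 - <<'E'
from h import *
import pickle
D=pickle.load(open("d.pkl","rb"))
a=cv2.resize(D["top"]["img"][105:205,195:395],(800,400),interpolation=cv2.INTER_CUBIC)
b=cv2.resize(D["scene"]["img"][205:280,135:375],(800,250)) if 0 else np.hstack([cv2.resize(D["scene"]["img"][195:285,145:235],(200,200),interpolation=2),cv2.resize(D["scene"]["img"][195:285,145:235],None,fx=0.01,fy=0.01)]) if 0 else cv2.resize(D["scene"]["img"][195:245,135:295] if 0 else D["scene"]["img"][200:250,135:295],(800,200) if 0 else (600,187),interpolation=cv2.INTER_CUBIC)
b=np.hstack([cv2.resize(D["scene"]["img"][195:245,145:235],(360,200),interpolation=2),cv2.resize(D["scene"]["img"][215:270,280:390],(440,200),interpolation=2)])
save("crop1.png",np.vstack([a,b]))
E
```

```text
(no output)
```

View pics/crop1.png

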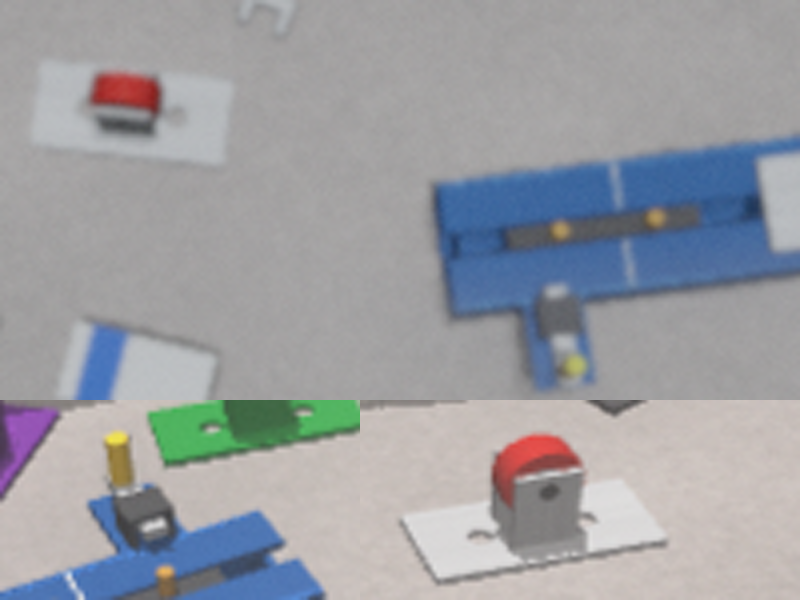

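The crop confirms the grey-plated, red-wheeled castor: plate corners at crop (40,62), (233,80), (225,165), (32,143). Studs are at crop (561,230) and (656,217), the mark line runs (615,162)-(630,285), and the knob top is at (573,366).

```bash
python3 - <<'E'
from h import *
import pickle
np.set_printoptions(precision=4,suppress=True)
D=pickle.load(open("d.pkl","rb"));T=D["top"];S=D["scene"]
n=lambda x,y:(195+(x+.5)/4-.5,105+(y+.5)/4-.5)
print("cam",-cv2.Rodrigues(T["rvec"])[0].T@T["tvec"])
for nm,pts,z in[("plate",[(40,62),(233,80),(225,165),(32,143)],.005),("studs",[(561,230),(656,217)],.058),("mark",[(615,162),(630,285)],.045),("deck cnr",[(435,184),(452,316)],.045),("knob",[(573,366)],.09)]:
  P=[atz(T,*n(*p),z) for p in pts]
  for p,q in zip(pts,P):
    u,v=n(*p);d=T["depth"][round(v),round(u)];print(nm,q,"depth->",px2w(T,u,v,d))
  print("   mean",np.mean(P,0))
# scene view triangulation
def ray(c,u,v):
  R=cv2.Rodrigues(c["rvec"])[0];o=-R.T@c["tvec"];r=R.T@np.array([(u-c["cx"])/c["fx"],(v-c["cy"])/c["fy"],1]);return o,r/np.linalg.norm(r)
def tri(a,b):
  A=0;B=0
  for o,r in(a,b):
    M=np.eye(3)-np.outer(r,r);A=A+M;B=B+M@o
  return np.linalg.solve(A,B)
ns=lambda x,y:(145+x/4-.4,195+(y-400)/4-.4)
print("stud+ tri",tri(ray(T,*n(561,230)),ray(S,*ns(166,570))))
print("knob tri",tri(ray(T,*n(573,366)),ray(S,*ns(118,438))))
# castor: depth cloud above z 10mm near plate
for nm,c in D.items():
  v,u=np.mgrid[0:384,0:512];R=cv2.Rodrigues(c["rvec"])[0];d=c["depth"]
  P=np.stack([(u-c["cx"])/c["fx"]*d,(v-c["cy"])/c["fy"]*d,d],-1)-c["tvec"];W=P@R
  c0=np.mean([atz(T,*n(*p),.005) for p in[(40,62),(233,80),(225,165),(32,143)]],0)
  m=(np.linalg.norm(W[...,:2]-c0[:2],axis=-1)<.08)&(d>0)
  m1=m&(W[...,2]>.025); print(nm,m1.sum(),"fork bbox",W[m1].min(0),W[m1].max(0),W[m1].mean(0))
  hsv=cv2.cvtColor(c["img"],cv2.COLOR_RGB2HSV); r=m1&(hsv[...,1]>120)&((hsv[...,0]<8)|(hsv[...,0]>172)); print(" red",r.sum(),W[r].mean(0),W[r].max(0))
  m2=m&(np.abs(W[...,2]-.005)<.006)&(hsv[...,2]>150)&(hsv[...,1]<40)
  print(" plate",m2.sum(),cv2.minAreaRect(W[m2][:,:2].astype(np.float32)*1000))
E
```

```text
cam [0.3506 0.105  1.0857]
plate [0.6859 0.282  0.005 ] depth-> [0.6872 0.2826 0.0008]
plate [0.6711 0.143  0.005 ] depth-> [ 0.6727  0.1432 -0.0004]
plate [0.609  0.1488 0.005 ] depth-> [ 0.6109  0.1491 -0.0028]
plate [0.6263 0.2868 0.005 ] depth-> [0.6263 0.2868 0.0049]
   mean [0.6481 0.2151 0.005 ]
studs [ 0.5501 -0.0777  0.058 ] depth-> [ 0.5503 -0.0779  0.0566]
studs [ 0.5584 -0.1408  0.058 ] depth-> [ 0.558  -0.1403  0.0601]
   mean [ 0.5542 -0.1093  0.058 ]
mark [ 0.5992 -0.1176  0.045 ] depth-> [ 0.6    -0.1183  0.0418]
mark [ 0.5147 -0.125   0.045 ] depth-> [ 0.5146 -0.1249  0.0456]
   mean [ 0.557  -0.1213  0.045 ]
deck cnr [0.585  0.0043 0.045 ] depth-> [0.5944 0.0002 0.0034]
deck cnr [ 0.4943 -0.0056  0.045 ] depth-> [ 0.4989 -0.0091  0.012 ]
   mean [ 0.5397 -0.0007  0.045 ]
knob [ 0.4555 -0.0773  0.09  ] depth-> [ 0.4558 -0.0778  0.087 ]
   mean [ 0.4555 -0.0773  0.09  ]
stud+ tri [ 0.55   -0.0773  0.0588]
knob tri [ 0.4554 -0.0781  0.0891]
top 257 fork bbox [0.6298 0.1907 0.0251] [0.6681 0.2403 0.0739] [0.6447 0.2146 0.0575]
 red 107 [0.646  0.2133 0.0659] [0.6559 0.2357 0.0739]
 plate 1343 ((647.524658203125, 215.0162353515625), (155.87640380859375, 156.73973083496094), 89.84810638427734)
scene 448 fork bbox [0.6304 0.1903 0.0252] [0.6709 0.2356 0.0729] [0.659  0.21   0.0527]
 red 165 [0.6521 0.2081 0.0652] [0.6625 0.2319 0.0729]
 plate 1718 ((650.44775390625, 212.9565887451172), (158.45986938476562, 153.01583862304688), 56.143253326416016)
```

>>> {"api": "jog_arm", "payload": {
  "rows": [
    [[5,-4.5,0],[0,0,-9],1],
    [[10,-9,0],[0,0,-18],1],
    [[15.5,-13.6,0],[0,0,-28],1],
    [[21,-18,0],[0,0,-37],1],
    [[26,-23,0],[0,0,-46],1],
    [[31,-27,-2],[0,0,-56],1],
    [[36,-32,-5],[0,0,-65],1],
    [[41,-36.3,-8],[0,0,-74],1]
  ]
}}

```text
clock: 1.1
position: [0.6074, 0.2514, 0.1696]
ee_rot: [2.348, 2.087, 0.001]
force: [0.4, 0.7, 0.7]
width: 1.001
gripper_force: 0.0
```

>>> {"api": "jog_arm", "payload": {
  "rows": [
    [[0,0,0],[0,0,0],1],
    [[0,0,0],[0,0,0],1]
  ]
}}

```text
clock: 1.35
position: [0.6057, 0.2531, 0.1695]
ee_rot: [-2.342, -2.093, 0.002]
force: [0.3, 0.3, -0.3]
width: 1.003
gripper_force: 0.0
```

```bash
cat >> h.py <<'E'
def wrist(n=None,k=1.5):
    s=arm.observe(); c=arm.get_image("wrist")
    T=np.eye(4);T[:3,:3]=cv2.Rodrigues(np.array(s["ee_rot"]))[0];T[:3,3]=s["position"]
    c["W"]=T@np.array(c["mount"]);
    if n: save(n,c["img"],k)
    return c,s
def wray(c,u,v):
    d=np.array([u-c["cx"],v-c["cy"]])/c["fx"]; th=np.linalg.norm(d)+1e-12
    return c["W"][:3,3],c["W"][:3,:3]@np.array([*(np.sin(th)*d/th),np.cos(th)])
def watz(c,u,v,z):
    o,r=wray(c,u,v); return o+r*(z-o[2])/r[2]
E
python3 - <<'E'
from h import *
import pickle
c,s=wrist("w1.png");pickle.dump((c,s),open("w1.pkl","wb"))
print({k:np.round(s[k],4) for k in("clock","joints","position","ee_rot","force")},c["W"].round(3),c["fx"],c["cx"],c["cy"])
R=cv2.Rodrigues(s["ee_rot"])[0];print(R.round(3))
E
```

```text
{'clock': np.float64(1.35), 'joints': array([-0.7402,  0.5525,  0.4088,  1.5826, -0.2422,  1.0581, -0.3781]), 'position': array([0.6057, 0.2531, 0.1695]), 'ee_rot': array([-2.3417e+00, -2.0931e+00,  1.5000e-03]), 'force': array([ 0.2671,  0.272 , -0.3183])} [[ 0.994 -0.106 -0.035  0.615]
 [-0.112 -0.95  -0.291  0.331]
 [-0.002  0.293 -0.956  0.328]
 [ 0.     0.     0.     1.   ]] 297.3186396354542 251.85634084254758 186.9646970016941
[[ 0.112  0.994 -0.001]
 [ 0.994 -0.112 -0.   ]
 [-0.    -0.001 -1.   ]]
```

View pics/w1.png

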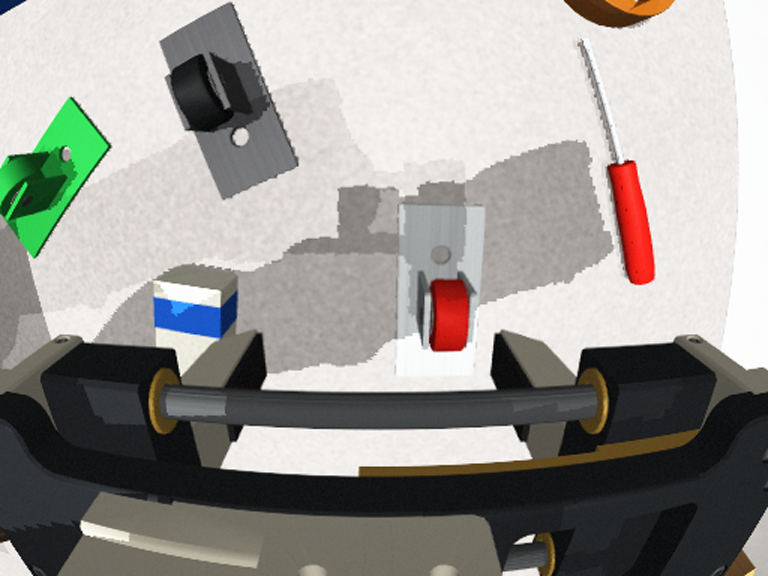

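The wrist view shows the red castor plate with its far edge (400,204)-(485,207), visible hole (440,254) and wheel at (450,315). The carton is at (195,320), near the left finger's line of travel but lower.

```bash
python3 - <<'E'
from h import *
import pickle
c,s=pickle.load(open("w1.pkl","rb"))
np.set_printoptions(precision=4,suppress=True)
q=lambda u,v,z:watz(c,(u+.5)/1.5-.5,(v+.5)/1.5-.5,z)
a,b,h=q(400,204,.005),q(485,207,.005),q(440,254,.005)
print(a,b,"x-axis deg",np.degrees(np.arctan2(*(b-a)[1::-1])),"hole",h)
y=np.array([.1155,.9933]);m=(a+b)[:2]/2
print("centre from edge",m-.07*y,"from hole",h[:2]-.032*y, "wheel top", q(449,318,.071))
D=pickle.load(open("d.pkl","rb"));v=D["top"]
# carton extents
W=np.array([atz(v,x/1.5,yy/1.5,.042)[:2] for x,yy in[(322,279),(374,291),(365,320),(315,308)]]);print("carton",W)
E
```

```text
[0.6259 0.2889 0.005 ] [0.6887 0.2807 0.005 ] x-axis deg -7.480059493910913 hole [0.652  0.2484 0.005 ]
centre from edge [0.6492 0.2153] from hole [0.6483 0.2166] wheel top [0.6473 0.2236 0.071 ]
carton [[0.4896 0.2457]
 [0.4673 0.1514]
 [0.4151 0.1675]
 [0.437  0.2577]]
```

>>> {"api": "jog_arm", "payload": {
  "rows": [
    [[4.3,-3.8,-2],[0,0,-0.5],1],
    [[4.3,-3.8,-6],[0,0,-0.5],1],
    [[4.3,-3.8,-10],[0,0,-0.5],1],
    [[4.3,-3.8,-13],[0,0,-0.5],1],
    [[4.3,-3.8,-14.2],[0,0,-0.5],1],
    [[4.3,-3.8,-14.2],[0,0,-0.5],1]
  ]
}}

```text
clock: 2.15
position: [0.6486, 0.2159, 0.0283]
ee_rot: [-2.35, -2.084, 0.0]
force: [0.7, 0.8, 1.0]
width: 0.997
gripper_force: 0.0
```

>>> {"api": "jog_arm", "payload": {
  "rows": [
    [[0,0,0],[0,0,0],0.2],
    [[0,0,0],[0,0,0],0.2],
    [[0,0,0],[0,0,0],0.2],
    [[0,0,0],[0,0,0],0.2],
    [[0,0,0],[0,0,0],0.2],
    [[0,0,0],[0,0,0],0.2]
  ],
  "newtons": 20
}}

```text
clock: 2.9
position: [0.6491, 0.2147, 0.0281]
ee_rot: [2.352, 2.083, -0.0]
force: [-0.7, 0.1, 0.3]
width: 0.397
gripper_force: 0.0
```

>>> {"api": "jog_arm", "payload": {
  "rows": [
    [[0,0,0],[0,0,0],0.2],
    [[0,0,0],[0,0,0],0.2],
    [[0,0,0],[0,0,0],0.2],
    [[0,0,0],[0,0,0],0.2]
  ],
  "newtons": 25
}}

```text
clock: 3.4
position: [0.6488, 0.2148, 0.0281]
ee_rot: [-2.352, -2.082, 0.001]
force: [-2.8, 0.7, 1.7]
width: 0.368
gripper_force: 25.0
```

>>> {"api": "jog_arm", "payload": {
  "rows": [
    [[0,0,2],[0,0,0],0.2],
    [[0,0,5],[0,0,0],0.2],
    [[0,0,9],[0,0,0],0.2],
    [[0,0,12],[0,0,0],0.2],
    [[0,0,12],[0,0,0],0.2]
  ]
}}

```text
clock: 4.03
position: [0.6511, 0.2149, 0.1515]
ee_rot: [2.351, 2.081, 0.009]
force: [0.1, 0.2, -5.7]
width: 0.369
gripper_force: 25.0
```

>>> {"api": "jog_arm", "payload": {
  "rows": [
    [[-1,-5,2],[0,0,2],0.2],
    [[-2,-10,4],[0,0,4],0.2],
    [[-3,-15.5,5],[0,0,6],0.2],
    [[-4,-21,5],[0,0,8],0.2],
    [[-5,-26.5,5],[0,0,10],0.2],
    [[-6,-32,5],[0,0,12],0.2],
    [[-7,-38,5],[0,0,13.4],0.2],
    [[-8,-43.5,5],[0,0,13.4],0.2]
  ]
}}

```text
clock: 5.03
position: [0.5678, -0.2222, 0.1968]
ee_rot: [-2.092, -2.342, 0.002]
force: [0.6, -0.6, -5.1]
width: 0.369
gripper_force: 25.0
```

>>> {"api": "jog_arm", "payload": {
  "rows": [
    [[0,0,0],[0,0,0],0.2],
    [[0,0,0],[0,0,0],0.2]
  ]
}}

```text
clock: 5.28
position: [0.5685, -0.2198, 0.1969]
ee_rot: [-2.093, -2.341, 0.001]
force: [-0.1, 0.8, -5.4]
width: 0.37
gripper_force: 25.0
```

```bash
python3 - <<'E'
from h import *
import pickle
c,s=wrist("w2.png");pickle.dump((c,s),open("w2.pkl","wb"))
print({k:np.round(s[k],4) for k in("clock","joints","position","ee_rot","force")})
E
```

```text
{'clock': np.float64(5.275), 'joints': array([-0.0143,  0.4524,  0.4279,  1.6753, -0.2097,  1.0613,  0.5905]), 'position': array([ 0.5685, -0.2198,  0.1969]), 'ee_rot': array([-2.0926e+00, -2.3406e+00,  5.0000e-04]), 'force': array([-0.0512,  0.7925, -5.4077])}
```

View pics/w2.png

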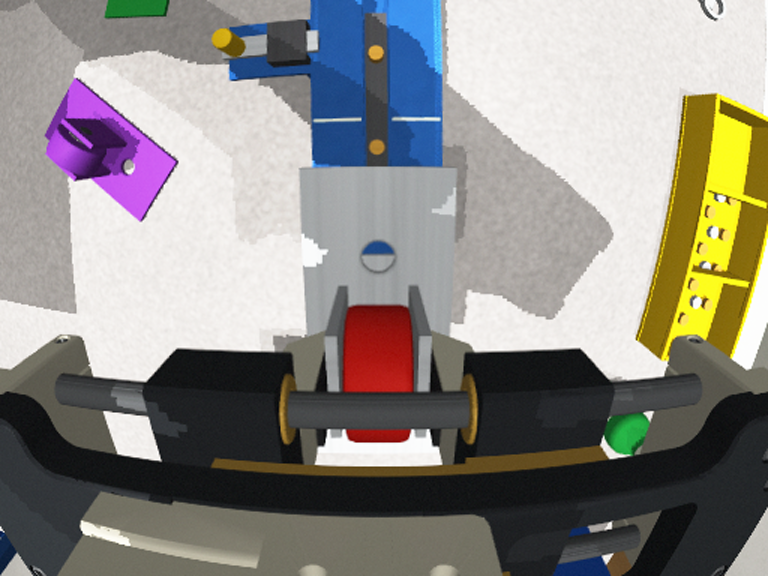

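View: stud tops at (376,52) and (377,147), mark line at row 120 (314-441), and the held plate's front edge (300,168)-(457,168) with its hole at (378,256). The knob is at (228,40). The castor sits straight in the grip.

```bash
python3 - <<'E'
from h import *
import pickle
c,s=pickle.load(open("w2.pkl","rb"))
np.set_printoptions(precision=4,suppress=True)
hsv=cv2.cvtColor(c["img"],cv2.COLOR_RGB2HSV)
def cen(x,y,r=9):
  u0,v0=int(x/1.5),int(y/1.5);w=hsv[v0-r:v0+r,u0-r:u0+r];m=(w[...,0]>8)&(w[...,0]<24)&(w[...,1]>120)&(w[...,2]>120)
  v,u=np.nonzero(m);return u0-r+u.mean(),v0-r+v.mean(),m.sum()
n=lambda u,v:((u+.5)/1.5-.5,(v+.5)/1.5-.5)
A=cen(376,52);B=cen(377,147);print(A,B)
p1=watz(c,*A[:2],.058);p2=watz(c,*B[:2],.058);d=p1-p2
print("studs",p1,p2,"mid",(p1+p2)/2,"sep",np.hypot(*d[:2]),"yaw",np.degrees(np.arctan2(-d[0],d[1])))
e=[watz(c,*n(*q),.045) for q in[(311,0),(313,167),(443,0),(441,167)]]
for a,b in((0,1),(2,3)):
  d=e[a]-e[b];print("edge",e[a],e[b],np.degrees(np.arctan2(-d[0],d[1])))
m=(watz(c,*n(314,120),.045)+watz(c,*n(441,119),.045))/2;print("mark",m)
z=s["position"][2]-.028+.005
h=watz(c,*n(378,256),z);f1=watz(c,*n(300,168),z);f2=watz(c,*n(457,168),z)
R=cv2.Rodrigues(s["ee_rot"])[0]
print("tool yaw",np.degrees(np.arctan2(R[1,1],R[0,1])),"plate yaw",np.degrees(np.arctan2(*(f2-f1)[1::-1])),np.linalg.norm(f2-f1))
L=lambda p:R.T@(p-s["position"])
print("hole tool",L(h),"edge mid tool",L((f1+f2)/2))
print("knob",watz(c,*n(223,36),.09))
E
```

```text
(np.float64(250.23170731707316), np.float64(34.65853658536585), np.int64(82)) (np.float64(250.7875), np.float64(97.575), np.int64(80))
studs [ 0.5509 -0.0771  0.058 ] [ 0.5585 -0.1407  0.058 ] mid [ 0.5547 -0.1089  0.058 ] sep 0.06402361763369141 yaw 6.8903827480915565
edge [ 0.5012 -0.0386  0.045 ] [ 0.5162 -0.1591  0.045 ] 7.079657864100555
edge [ 0.5924 -0.0286  0.045 ] [ 0.6045 -0.1492  0.045 ] 5.73692827316441
mark [ 0.557 -0.121  0.045]
tool yaw 6.405262318411909 plate yaw 6.422901598185774 0.06399899037924668
hole tool [0.0336 0.0002 0.023 ] edge mid tool [0.0708 0.0004 0.0231]
knob [ 0.4575 -0.0781  0.09  ]
```

>>> {"api": "jog_arm", "payload": {
  "rows": [
    [[-0.6,5,0],[0,0,0],0.2],
    [[-1.2,9.6,-3],[0,0,0],0.2],
    [[-1.2,9.6,-7],[0,0,0],0.2],
    [[-1.2,9.6,-10],[0,0,0],0.2],
    [[-1.2,9.6,-10.4],[0,0,0],0.2],
    [[-1.2,9.6,-10.4],[0,0,0],0.2]
  ]
}}

```text
clock: 6.08
position: [0.5576, -0.1236, 0.0946]
ee_rot: [2.092, 2.344, 0.001]
force: [-0.5, 0.4, -4.2]
width: 0.37
gripper_force: 25.0
```

>>> {"api": "jog_arm", "payload": {
  "rows": [
    [[0,0,-0.2],[0,0,0],0.2],
    [[0,0,-0.4],[0,0,0],0.2]
  ]
}}

```text
clock: 6.32
position: [0.5578, -0.1243, 0.091]
ee_rot: [2.092, 2.342, 0.002]
force: [0.4, -0.8, -4.4]
width: 0.368
gripper_force: 25.0
```

>>> {"api": "jog_arm", "payload": {
  "rows": [
    [[-0.1,0,-0.2],[0,0,0],0.2],
    [[-0.1,0,-0.3],[0,0,0],0.2],
    [[-0.1,0,-0.3],[0,0,0],0.2]
  ]
}}

```text
clock: 6.7
position: [0.556, -0.1242, 0.0871]
ee_rot: [-2.093, -2.343, 0.0]
force: [-0.5, 0.0, -5.0]
width: 0.369
gripper_force: 25.0
```

>>> {"api": "jog_arm", "payload": {
  "rows": [
    [[0,0,-0.1],[0,0,0],0.2],
    [[0,0,-0.1],[0,0,0],0.2]
  ]
}}

```text
clock: 6.95
position: [0.5562, -0.1243, 0.0861]
ee_rot: [2.093, 2.343, 0.0]
force: [-0.6, 0.5, -4.0]
width: 0.368
gripper_force: 25.0
```

>>> {"api": "jog_arm", "payload": {
  "rows": [
    [[0,0,-0.1],[0,0,0],0.2],
    [[0,0,-0.1],[0,0,0],0.2]
  ]
}}

```text
clock: 7.2
position: [0.5562, -0.1244, 0.0859]
ee_rot: [2.093, 2.343, 0.001]
force: [-2.7, -0.1, 5.5]
width: 0.367
gripper_force: 25.0
```

>>> {"api": "jog_arm", "payload": {
  "rows": [
    [[0,0,0.04],[0,0,0],0.2],
    [[-0.02,0.2,0.04],[0,0,0],0.2],
    [[-0.04,0.4,0.04],[0,0,0],0.2],
    [[-0.07,0.6,0.04],[0,0,0],0.2],
    [[-0.09,0.8,0.04],[0,0,0],0.2],
    [[-0.09,0.8,0.04],[0,0,0],0.2]
  ]
}}

```text
clock: 7.95
position: [0.556, -0.1168, 0.0859]
ee_rot: [2.092, 2.341, 0.001]
force: [2.1, -4.9, 2.7]
width: 0.364
gripper_force: 25.0
```

>>> {"api": "jog_arm", "payload": {
  "rows": [
    [[-0.01,0.1,0],[0,0,0],0.2],
    [[-0.02,0.2,0],[0,0,0],0.2],
    [[-0.02,0.2,0],[0,0,0],0.2]
  ]
}}

```text
clock: 8.32
position: [0.5557, -0.1149, 0.0859]
ee_rot: [2.092, 2.341, 0.001]
force: [0.9, -4.8, 2.4]
width: 0.366
gripper_force: 25.0
```

>>> {"api": "jog_arm", "payload": {
  "rows": [
    [[-0.01,0.1,0],[0,0,0],0.2],
    [[-0.03,0.2,0],[0,0,0],0.2],
    [[-0.03,0.2,0],[0,0,0],0.2]
  ]
}}

```text
clock: 8.7
position: [0.5542, -0.1113, 0.085]
ee_rot: [-2.091, -2.342, 0.0]
force: [0.1, 0.7, -4.5]
width: 0.367
gripper_force: 25.0
```

>>> {"api": "jog_arm", "payload": {
  "rows": [
    [[-0.01,0.1,0],[0,0,0],0.2],
    [[-0.01,0.1,0],[0,0,0],0.2]
  ]
}}

```text
clock: 8.95
position: [0.5541, -0.1104, 0.085]
ee_rot: [-2.091, -2.343, 0.001]
force: [0.5, -0.0, -5.3]
width: 0.369
gripper_force: 25.0
```

>>> {"api": "jog_arm", "payload": {
  "rows": [
    [[-0.01,0.1,0],[0,0,0],0.2],
    [[-0.01,0.1,0],[0,0,0],0.2]
  ]
}}

```text
clock: 9.2
position: [0.5544, -0.11, 0.0854]
ee_rot: [-2.093, -2.343, 0.0]
force: [0.4, -0.4, -4.3]
width: 0.371
gripper_force: 25.0
```

>>> {"api": "jog_arm", "payload": {
  "rows": [
    [[0,0,-0.1],[0,0,0],0.2],
    [[0,0,-0.2],[0,0,0],0.2],
    [[0,0,-0.3],[0,0,0],0.2],
    [[0,0,-0.3],[0,0,0],0.2]
  ]
}}

```text
clock: 9.7
position: [0.5544, -0.1103, 0.0824]
ee_rot: [-2.093, -2.343, 0.0]
force: [1.1, 0.2, -5.2]
width: 0.366
gripper_force: 25.0
```

>>> {"api": "jog_arm", "payload": {
  "rows": [
    [[0,0,-0.15],[0,0,0],0.2],
    [[0,0,-0.3],[0,0,0],0.2],
    [[0,0,-0.3],[0,0,0],0.2]
  ]
}}

```text
clock: 10.07
position: [0.5544, -0.1102, 0.0794]
ee_rot: [-2.093, -2.343, 0.0]
force: [0.4, -0.4, -5.2]
width: 0.371
gripper_force: 25.0
```

>>> {"api": "jog_arm", "payload": {
  "rows": [
    [[0,0,-0.15],[0,0,0],0.2],
    [[0,0,-0.3],[0,0,0],0.2],
    [[0,0,-0.3],[0,0,0],0.2]
  ]
}}

```text
clock: 10.45
position: [0.5544, -0.1102, 0.0764]
ee_rot: [-2.093, -2.343, 0.0]
force: [-1.1, -0.7, -4.6]
width: 0.368
gripper_force: 25.0
```

>>> {"api": "jog_arm", "payload": {
  "rows": [
    [[0,0,-0.1],[0,0,0],0.2],
    [[0,0,-0.2],[0,0,0],0.2],
    [[0,0,-0.2],[0,0,0],0.2]
  ]
}}

```text
clock: 10.82
position: [0.5545, -0.1103, 0.0744]
ee_rot: [-2.093, -2.343, 0.0]
force: [0.0, 0.2, -4.4]
width: 0.37
gripper_force: 25.0
```

>>> {"api": "jog_arm", "payload": {
  "rows": [
    [[0,0,-0.1],[0,0,0],0.2],
    [[0,0,-0.1],[0,0,0],0.2]
  ]
}}

```text
clock: 11.08
position: [0.5545, -0.1103, 0.0735]
ee_rot: [-2.093, -2.343, 0.0]
force: [0.5, 0.0, -5.1]
width: 0.369
gripper_force: 25.0
```

>>> {"api": "jog_arm", "payload": {
  "rows": [
    [[0,0,-0.05],[0,0,0],0.2],
    [[0,0,-0.05],[0,0,0],0.2]
  ]
}}

```text
clock: 11.32
position: [0.5546, -0.1103, 0.0731]
ee_rot: [2.093, 2.343, 0.0]
force: [-0.0, -0.4, -3.4]
width: 0.37
gripper_force: 25.0
```

>>> {"api": "jog_arm", "payload": {
  "rows": [
    [[0,0,0],[0,0,0],0.65],
    [[0,0,0],[0,0,0],0.65],
    [[0,0,0],[0,0,0],0.65],
    [[0,0,0],[0,0,0],0.65],
    [[0,0,3],[0,0,0],0.65],
    [[0,0,7],[0,0,0],0.65],
    [[0,0,11],[0,0,0],0.65],
    [[0,0,13],[0,0,0],0.65]
  ]
}}

```text
clock: 12.32
position: [0.5553, -0.1105, 0.2053]
ee_rot: [2.092, 2.341, 0.003]
force: [-0.3, -0.1, 0.3]
width: 0.652
gripper_force: 0.0
```

```bash
python3 - <<'E'
from h import *
import pickle
c=arm.get_image("scene");w,s=wrist();pickle.dump((c,w,s),open("w3.pkl","wb"))
print(s["position"],s["ee_rot"],s["joints"],s["clock"])
a=cv2.resize(c["img"][180:310,50:240],(800,547),interpolation=cv2.INTER_CUBIC);save("s3.png",a);save("w3.png",w["img"],1.5)
E
```

```text
[ 0.55617359 -0.11071718  0.20713599] [2.09060056 2.33956341 0.00525221] [-0.21222614  0.36691984  0.42597391  1.77426526 -0.17447149  1.03217986
  0.39008358] 12.375
```

View pics/s3.png

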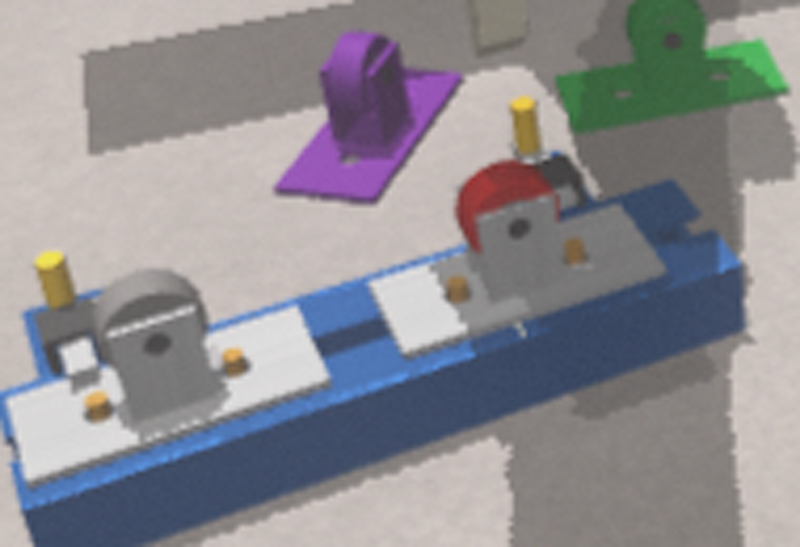

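View pics/w3.png

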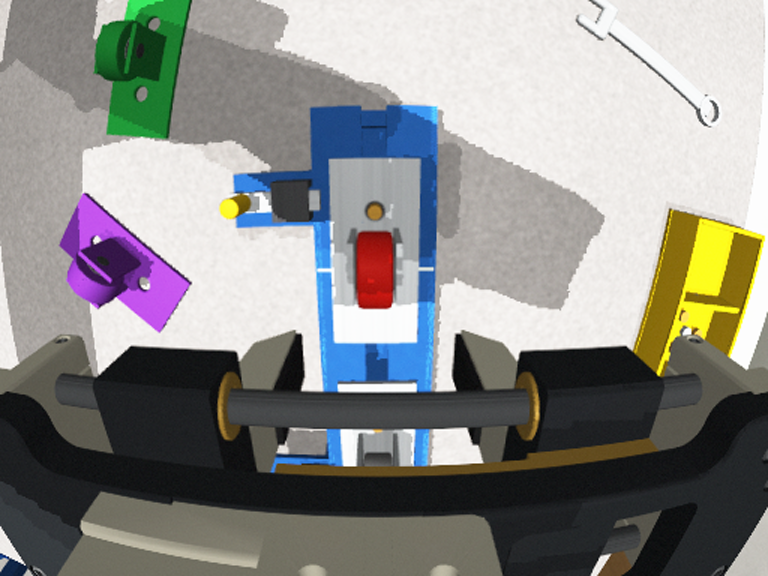

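The plate lies flat with both brass studs standing through the holes: s3 (457,290) and (573,250), one also visible at w3 (375,211). The bolt knob stands at w3 (232,206), still drawn back.

>>> {"api": "jog_arm", "payload": {
  "rows": [
    [[-5,1.7,0],[0,0,0],0.4],
    [[-9.9,3.3,0],[0,0,0],0.4],
    [[-9.9,3.3,-1],[0,0,0],0.4],
    [[-9.9,3.3,-5],[0,0,0],0.4],
    [[-9.9,3.3,-9],[0,0,0],0.4],
    [[-9.9,3.3,-12],[0,0,0],0.4],
    [[-9.9,3.3,-13],[0,0,0],0.4],
    [[-9.9,3.3,-13.2],[0,0,0],0.4]
  ]
}}

```text
clock: 13.42
position: [0.4555, -0.0775, 0.0706]
ee_rot: [-2.093, -2.342, 0.001]
force: [0.1, -0.3, 0.9]
width: 0.4
gripper_force: 0.0
```

>>> {"api": "jog_arm", "payload": {
  "rows": [
    [[0,0,0],[0,0,0],0.4],
    [[0,0,0],[0,0,0],0.4]
  ]
}}

```text
clock: 13.68
position: [0.4563, -0.0773, 0.0719]
ee_rot: [2.092, 2.342, 0.002]
force: [-0.1, -0.0, 0.4]
width: 0.403
gripper_force: 0.0
```

>>> {"api": "jog_arm", "payload": {
  "rows": [
    [[0.5,0.06,0],[0,0,0],0.4],
    [[1,0.11,0],[0,0,0],0.4],
    [[1.3,0.15,0],[0,0,0],0.4],
    [[1.6,0.18,0],[0,0,0],0.4],
    [[1.9,0.21,0],[0,0,0],0.4],
    [[2.2,0.24,0],[0,0,0],0.4],
    [[2.4,0.27,0],[0,0,0],0.4],
    [[2.4,0.27,0],[0,0,0],0.4]
  ]
}}

```text
clock: 14.68
position: [0.4799, -0.0745, 0.071]
ee_rot: [2.092, 2.343, 0.0]
force: [-0.0, -0.6, 0.1]
width: 0.403
gripper_force: 0.4
```

>>> {"api": "jog_arm", "payload": {
  "rows": [
    [[0.1,0.01,0],[0,0,0],0.4],
    [[0.2,0.02,0],[0,0,0],0.4],
    [[0.2,0.02,0],[0,0,0],0.4]
  ]
}}

```text
clock: 15.05
position: [0.4815, -0.0743, 0.071]
ee_rot: [-2.093, -2.343, 0.0]
force: [-1.2, 0.0, 0.9]
width: 0.398
gripper_force: 0.8
```

>>> {"api": "jog_arm", "payload": {
  "rows": [
    [[0.1,0.01,0],[0,0,0],0.4],
    [[0.1,0.01,0],[0,0,0],0.4]
  ]
}}

```text
clock: 15.3
position: [0.4826, -0.0742, 0.071]
ee_rot: [2.093, 2.343, 0.0]
force: [-2.1, 1.8, 0.4]
width: 0.399
gripper_force: 0.8
```

>>> {"api": "jog_arm", "payload": {
  "rows": [
    [[0.1,0.01,0],[0,0,0],0.4],
    [[0.1,0.01,0],[0,0,0],0.4]
  ]
}}

```text
clock: 15.55
position: [0.4833, -0.0741, 0.071]
ee_rot: [-2.093, -2.343, 0.0]
force: [-3.4, 1.0, 0.8]
width: 0.399
gripper_force: 1.4
```

>>> {"api": "jog_arm", "payload": {
  "rows": [
    [[0.1,0.01,0],[0,0,0],0.4],
    [[0.1,0.01,0],[0,0,0],0.4]
  ]
}}

```text
clock: 15.8
position: [0.4834, -0.0741, 0.0709]
ee_rot: [-2.092, -2.341, 0.002]
force: [-6.7, 0.8, 3.6]
width: 0.401
gripper_force: 3.0
```

>>> {"api": "jog_arm", "payload": {
  "rows": [
    [[0.1,0.01,0],[0,0,0],0.4],
    [[0.1,0.01,0],[0,0,0],0.4]
  ]
}}

```text
clock: 16.05
position: [0.4835, -0.0741, 0.0708]
ee_rot: [-2.092, -2.34, 0.003]
force: [-9.2, 0.4, 6.1]
width: 0.403
gripper_force: 4.4
```

>>> {"api": "jog_arm", "payload": {
  "rows": [
    [[-0.4,-0.04,0],[0,0,0],0.4],
    [[-1.1,-0.12,0],[0,0,0],0.4],
    [[-1.1,-0.12,1],[0,0,0],0.4],
    [[-1.1,-0.12,5],[0,0,0],0.4],
    [[-1.1,-0.12,9],[0,0,0],0.4],
    [[-3,-6,14],[0,0,0],0.4],
    [[-4,-12,15],[0,0,0],0.4],
    [[-4,-12,15],[0,0,0],0.4]
  ]
}}

```text
clock: 17.05
position: [0.4452, -0.1983, 0.2235]
ee_rot: [2.097, 2.334, 0.002]
force: [0.5, 0.4, -1.0]
width: 0.402
gripper_force: 0.0
```

```bash
python3 - <<'E'
from h import *
t=arm.get_image("top");w,s=wrist();c=arm.get_image("scene")
print(s["position"],s["force"])
a=cv2.resize(c["img"][185:285,50:240],(760,400),interpolation=cv2.INTER_CUBIC)
save("f.png",a);
b=cv2.resize(w["img"][0:230,100:400],(760,583),interpolation=cv2.INTER_CUBIC);save("fw.png",b)
E
```

```text
[ 0.44516606 -0.1980305   0.22304435] [ 0.6138239  -1.9315645   0.79938404]
```

View pics/fw.png

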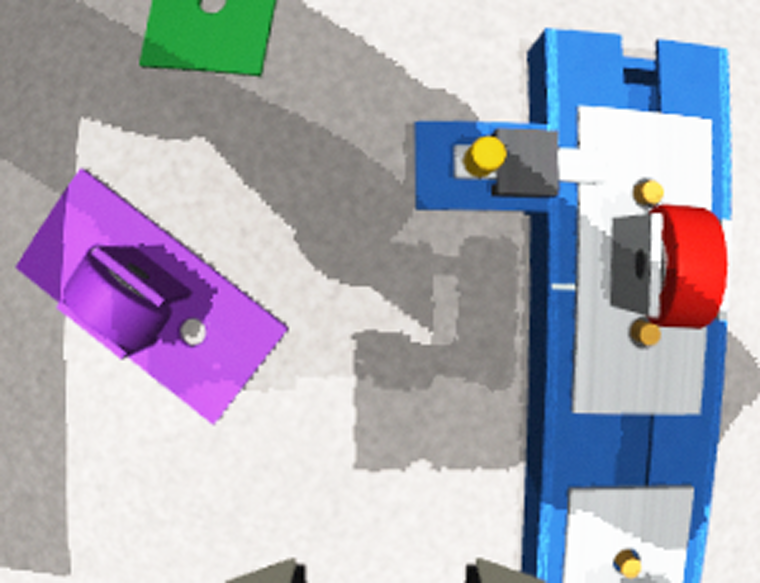

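View pics/f.png

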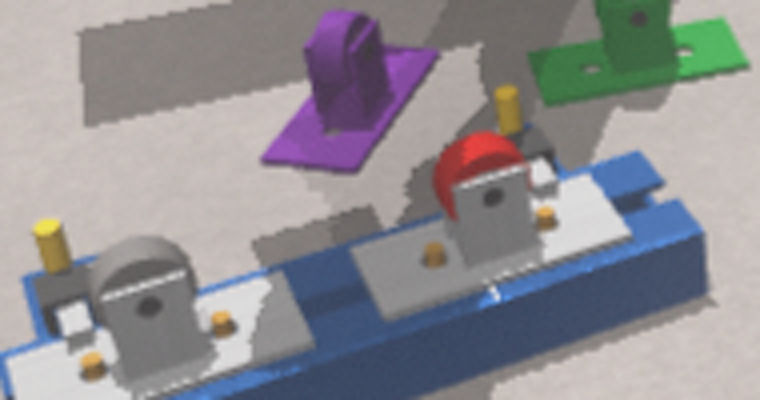

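Both views show the plate seated on both studs, fw (649,192) and (645,333). The bolt tongue lies over the plate edge at fw (590,165), the knob is against the guide at (487,156), and the arm is clear.

```bash
python3 -c "
from cell import arm
print(arm.sign_off())"
```

```text
the job is handed in; nothing more can be done
None
```

The job is handed in: the red-wheel castor lies flat on the member with both studs through its holes, the yellow-knobbed bolt is pushed to its stop over the plate edge, and the arm touched neither the old castor nor the carton.

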